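Lock the packing turntable and cross-stack the cartons on it

ROBOT

A 7-joint arm with a two-finger parallel gripper is mounted at the origin on the work surface. World frame = base frame: x ahead of the robot, y to its left, z up, the work surface at z = 0. Lengths are in m, angles in rad, forces in N, time in s.
With the tool pointing down it reaches from about 0.35 to 0.775 m from the base axis. Payload 3.1 kg.
Tool frame: the origin (TCP) lies on the centre line of the jaws, within the pads' length; the fingertips stand 25 mm ahead of it and the grasp point (between the pads) lies 6 mm ahead of it; x points along the fingers, y is the direction in which the jaws open and shut, and the axes are right-handed (so a half turn about x gives the same grasp; the last joint's range is limited). The gripper opens to 85 mm and grips with 20 to 120 N. Pads are 22 mm wide; open, the fingers measure 114 mm over their backs; the gripper's body (76 mm by 85 mm) begins 54 mm behind the grasp point. The pads swing forward as they close: fully open they stand 13 mm farther back than shut.
Start: joints at [-1.174, 0.311, 0.014, 1.512, -0.004, 1.319, -0.027], TCP at [0.234, 0.498, 0.256] pointing down, gripper open.
Joint ranges: [-2.7, 2.7], [-0.3, 1.91], [-1.27, 1.3], [0.12, 2.57], [-1.44, 4.58], [0.2, 2.03], [-3.05, 3.05]. Speed limits (rad/s): [2.79, 2.79, 3.14, 3.14, 3.14, 3.14, 3.14].

INTERFACE

Orientations are given as [roll, pitch, yaw] about the fixed x, y, z axes, in that order (R = Rz(yaw) Ry(pitch) Rx(roll)).
In Python, from plant import env gives the robot as it stands. Calls block until the motion is done:
- env.movep(position, orientation): joint-space move of the TCP to a pose.
- env.servo_line(position, rate=0.15, orientation=None): straight line of the TCP; orientation=None keeps the orientation; rate is the mean speed in m/s.
- env.move_j(angles): joint-space move.
- env.grip(opening, newtons=None): opening from 0.0 (shut) to 1.0 (fully open); newtons is the grip in N (None keeps the last); returns when the fingers have stopped.
- env.sleep(seconds).
- env.solve_ik(position, orientation): joint angles nearest the present ones, or None.
- env.snapshot(name): name is "side" or "top" or "wrist"; returns the picture (480x640x3 uint8, red, green, blue); there is no depth.
- env.calibration(name): a dict with "mtx" (3x3 intrinsics, pixels), "rvec" (rotation vector, rad) and "tvec" (3), from world to camera coordinates, as OpenCV has them. Camera axes: x right, y down, z forward; pixel columns grow to the right and rows downward; lengths in m; the calibration is good to about 2 mm. A picture is of the moment at which its call begins: read the wrist's pose just before it. calibration takes no time and is no camera call; for the wrist camera it gives the pose at the moment of the call.
A pose or a line that the arm cannot do raises env.Unreachable and nothing moves.
- env.finish_job(): hands the job in, once; it reports no verdict.
Readings, each from a call of its own:
- env.read_t(): time.
- env.read_qpos(): joint angles.
- env.read_joint_velocities(): joint speeds.
- env.read_tau(): joint torques, N m.
- env.read_position(): TCP position.
- env.read_orientation(): TCP orientation.
- env.read_ft_force(): force on the tool from outside, world axes, zero at the start.
- env.read_moment(): the same for the moment, N m.
- env.read_width(): opening from 0.0 (shut) to 1.0 (fully open).
Only numpy, scipy, OpenCV 4.12 (cv2) and the standard library are available. Lean on these libraries where they do the work, as an engineer would, in place of code of your own. Each camera call takes 0.05 s, during which the arm holds its last target.

TASK

Turn the turntable by its handle until the hole in its red lug is over the hole in the yellow block, and push the red-handled pin fully home through both so that the deck is locked. Only then stack all the long cartons flat on the deck as a crosswise tower: two to a layer, along opposite edges of the yellow square with their ends and outer sides flush with it, the first layer lying parallel to the line from handle to lug and each layer crossing the one below; an odd carton lies alone along one edge on top. Leave the pin in and the other things on the bench where they are.

Things in the scene. Friction and masses are not known exactly. Their poses are not given: they have to be found in the camera images.
- turntable: Packing turntable, fixed to the bench: a round dark steel base carrying a turning deck. Origin on the bench under the turning axis; z up. At its +y side stands the fixed yellow lock block, 70 x 66 mm, 33 mm high, with a vertical 19 mm hole through it 134 mm from the axis.
- deck (a joint): Angle of the turning deck about the vertical axis through the turntable's origin, positive counter-clockwise from above. At 0 the hole of the deck's red lug is exactly over the hole of the yellow block. It stays where it is left (friction about 0.2 N m), until the pin locks it.
- deck_top (a point): Centre of the deck's top face (48 mm above the bench), on the turning axis; its frame turns with the deck, z up. The deck is a grey disc of radius 100 mm, 12 mm thick, marked with a yellow outline of a square, 120 x 120 mm, centred here with sides along this frame's x and y. The red lug sticks out at +y, the handle at -y.
- handle (a point): Grip point of the deck's handle: a black upright post, 24 mm in diameter, fixed on a tab of the deck 130 mm from the axis on the side opposite the red lug. The post rises 54 mm above the deck's top; this point is 31 mm above the deck's top (79 mm above the bench).
- lug_hole (a point): Centre of the upper mouth of the hole in the deck's red lug (lug 46 mm wide, 12 mm thick, top flush with the deck, 48 mm above the bench; hole 19 mm, straight through, 134 mm from the axis).
- block_hole (a point): Centre of the upper mouth of the hole in the fixed yellow block, 33 mm above the bench, 3 mm below the lug's underside; hole 19 mm, straight through.
- pin: Loose locking pin, 100 mm long, 120 g. Origin at the tip, z along the pin towards its grip. Steel shank 14 mm in diameter and 44 mm long with a tapered tip, then a collar 32 mm wide and 6 mm thick, then a red round grip 24 mm in diameter and 50 mm long. It starts upright in its rest. Pushed home, the collar sits on the lug and the tip is 4 mm above the bench.
- pin_tip (a point): Tip of the pin's shank (the pin's origin).
- pin_rest: Fixed wooden block, 56 x 56 mm, 50 mm high, with a 19 mm vertical hole in its middle in which the pin stands, collar on the block's top; it is to the left or right of the turntable on the robot's side. Origin at the centre of its underside.
- carton1: Long closed cardboard carton of square section, 120 mm (x, its long axis) x 38 x 38 mm, 130 to 250 g, with a white and red label on one long side (any long side may face up); origin at the carton's centre, 19 mm above what it lies on. It starts lying on the bench. May be absent: four to six are there.
- carton2: Long closed cardboard carton of square section, 120 mm (x, its long axis) x 38 x 38 mm, 130 to 250 g, with a white and red label on one long side (any long side may face up); origin at the carton's centre, 19 mm above what it lies on. It starts lying on the bench. May be absent: four to six are there.
- carton3: Long closed cardboard carton of square section, 120 mm (x, its long axis) x 38 x 38 mm, 130 to 250 g, with a white and red label on one long side (any long side may face up); origin at the carton's centre, 19 mm above what it lies on. It starts lying on the bench. May be absent: four to six are there.
- carton4: Long closed cardboard carton of square section, 120 mm (x, its long axis) x 38 x 38 mm, 130 to 250 g, with a white and red label on one long side (any long side may face up); origin at the carton's centre, 19 mm above what it lies on. It starts lying on the bench. May be absent: four to six are there.
- carton5: Long closed cardboard carton of square section, 120 mm (x, its long axis) x 38 x 38 mm, 130 to 250 g, with a white and red label on one long side (any long side may face up); origin at the carton's centre, 19 mm above what it lies on. It starts lying on the bench. May be absent: four to six are there.
- carton6: Long closed cardboard carton of square section, 120 mm (x, its long axis) x 38 x 38 mm, 130 to 250 g, with a white and red label on one long side (any long side may face up); origin at the carton's centre, 19 mm above what it lies on. It starts lying on the bench. May be absent: four to six are there.
- tape_roll: Roll of orange tape, 90 mm across, 48 mm high, lying flat; loose bystander, leave it where it is. Origin at its underside.
- scanner: Grey and black hand scanner, 170 mm long; loose bystander, leave it where it is. Origin at its underside.
- cutter: Yellow box cutter, 150 mm long; loose bystander, leave it where it is. Origin at its underside.
There are look-alikes about, which are no part of the job. Leave any purple look-alike of the carton1 alone.

How it is judged:
On the way, in this order (a step that is already met when the one before it is completed fails the run):
1. the deck is turned until the lug's hole is over the block's hole (horizontal distance between lug_hole and block_hole below 0.006 m), for 0.2 s.
2. the pin is pushed home through lug and block (horizontal distance between each of pin_tip, lug_hole and block_hole below 0.006 m and z of pin_tip in the frame of turntable below 0.01 m and angle between pin's own z axis and vertical below 0.15 rad), for 0.3 s.
At the end, for the whole second after the job is handed in: Pin home (tip within 10 mm of the bench, holes within 6 mm). Each carton at rest in a crosswise tower on the deck: layers of 38 mm, square to the outline within 0.2 rad, centred along its length within 16 mm, centre 27 to 55 mm off the axis, layers 1 and 3 along the line handle-lug, layer 2 across (all of step 2 and ((z of carton1 in the frame of deck_top between 0.013 and 0.026 m and angle between the x axis of carton1 and the y axis of deck_top, either way round below 0.2 rad and y of carton1 in the frame of deck_top between -0.016 and 0.016 m and horizontal distance between carton1 and deck_top between 0.027 and 0.055 m) or (z of carton1 in the frame of deck_top between 0.051 and 0.064 m and angle between the x axis of carton1 and the x axis of deck_top, either way round below 0.2 rad and x of carton1 in the frame of deck_top between -0.016 and 0.016 m and horizontal distance between carton1 and deck_top between 0.027 and 0.055 m) or (z of carton1 in the frame of deck_top between 0.089 and 0.102 m and angle between the x axis of carton1 and the y axis of deck_top, either way round below 0.2 rad and y of carton1 in the frame of deck_top between -0.016 and 0.016 m and horizontal distance between carton1 and deck_top between 0.027 and 0.055 m)) and ((z of carton2 in the frame of deck_top between 0.013 and 0.026 m and angle between the x axis of carton2 and the y axis of deck_top, either way round below 0.2 rad and y of carton2 in the frame of deck_top between -0.016 and 0.016 m and horizontal distance between carton2 and deck_top between 0.027 and 0.055 m) or (z of carton2 in the frame of deck_top between 0.051 and 0.064 m and angle between the x axis of carton2 and the x axis of deck_top, either way round below 0.2 rad and x of carton2 in the frame of deck_top between -0.016 and 0.016 m and horizontal distance between carton2 and deck_top between 0.027 and 0.055 m) or (z of carton2 in the frame of deck_top between 0.089 and 0.102 m and angle between the x axis of carton2 and the y axis of deck_top, either way round below 0.2 rad and y of carton2 in the frame of deck_top between -0.016 and 0.016 m and horizontal distance between carton2 and deck_top between 0.027 and 0.055 m)) and ((z of carton3 in the frame of deck_top between 0.013 and 0.026 m and angle between the x axis of carton3 and the y axis of deck_top, either way round below 0.2 rad and y of carton3 in the frame of deck_top between -0.016 and 0.016 m and horizontal distance between carton3 and deck_top between 0.027 and 0.055 m) or (z of carton3 in the frame of deck_top between 0.051 and 0.064 m and angle between the x axis of carton3 and the x axis of deck_top, either way round below 0.2 rad and x of carton3 in the frame of deck_top between -0.016 and 0.016 m and horizontal distance between carton3 and deck_top between 0.027 and 0.055 m) or (z of carton3 in the frame of deck_top between 0.089 and 0.102 m and angle between the x axis of carton3 and the y axis of deck_top, either way round below 0.2 rad and y of carton3 in the frame of deck_top between -0.016 and 0.016 m and horizontal distance between carton3 and deck_top between 0.027 and 0.055 m)) and ((z of carton4 in the frame of deck_top between 0.013 and 0.026 m and angle between the x axis of carton4 and the y axis of deck_top, either way round below 0.2 rad and y of carton4 in the frame of deck_top between -0.016 and 0.016 m and horizontal distance between carton4 and deck_top between 0.027 and 0.055 m) or (z of carton4 in the frame of deck_top between 0.051 and 0.064 m and angle between the x axis of carton4 and the x axis of deck_top, either way round below 0.2 rad and x of carton4 in the frame of deck_top between -0.016 and 0.016 m and horizontal distance between carton4 and deck_top between 0.027 and 0.055 m) or (z of carton4 in the frame of deck_top between 0.089 and 0.102 m and angle between the x axis of carton4 and the y axis of deck_top, either way round below 0.2 rad and y of carton4 in the frame of deck_top between -0.016 and 0.016 m and horizontal distance between carton4 and deck_top between 0.027 and 0.055 m)) and ((z of carton5 in the frame of deck_top between 0.013 and 0.026 m and angle between the x axis of carton5 and the y axis of deck_top, either way round below 0.2 rad and y of carton5 in the frame of deck_top between -0.016 and 0.016 m and horizontal distance between carton5 and deck_top between 0.027 and 0.055 m) or (z of carton5 in the frame of deck_top between 0.051 and 0.064 m and angle between the x axis of carton5 and the x axis of deck_top, either way round below 0.2 rad and x of carton5 in the frame of deck_top between -0.016 and 0.016 m and horizontal distance between carton5 and deck_top between 0.027 and 0.055 m) or (z of carton5 in the frame of deck_top between 0.089 and 0.102 m and angle between the x axis of carton5 and the y axis of deck_top, either way round below 0.2 rad and y of carton5 in the frame of deck_top between -0.016 and 0.016 m and horizontal distance between carton5 and deck_top between 0.027 and 0.055 m)) and ((z of carton6 in the frame of deck_top between 0.013 and 0.026 m and angle between the x axis of carton6 and the y axis of deck_top, either way round below 0.2 rad and y of carton6 in the frame of deck_top between -0.016 and 0.016 m and horizontal distance between carton6 and deck_top between 0.027 and 0.055 m) or (z of carton6 in the frame of deck_top between 0.051 and 0.064 m and angle between the x axis of carton6 and the x axis of deck_top, either way round below 0.2 rad and x of carton6 in the frame of deck_top between -0.016 and 0.016 m and horizontal distance between carton6 and deck_top between 0.027 and 0.055 m) or (z of carton6 in the frame of deck_top between 0.089 and 0.102 m and angle between the x axis of carton6 and the y axis of deck_top, either way round below 0.2 rad and y of carton6 in the frame of deck_top between -0.016 and 0.016 m and horizontal distance between carton6 and deck_top between 0.027 and 0.055 m)) and linear speed of each of carton1, carton2, carton3, carton4, carton5, carton6 below 0.02 m/s); the robot touches nothing.
It fails at once if a bystander is pushed more than 6 cm from its place (distance of any of tape_roll, scanner, cutter from where it was at the start of the episode above 0.06 m).
It fails at once if a carton is laid on the turntable before the pin is home (z of pin_tip in the frame of turntable above 0.02 m and ((contact force between carton1 and turntable above 0.5 N and horizontal distance between carton1 and deck_top below 0.09 m) or (contact force between carton2 and turntable above 0.5 N and horizontal distance between carton2 and deck_top below 0.09 m) or (contact force between carton3 and turntable above 0.5 N and horizontal distance between carton3 and deck_top below 0.09 m) or (contact force between carton4 and turntable above 0.5 N and horizontal distance between carton4 and deck_top below 0.09 m) or (contact force between carton5 and turntable above 0.5 N and horizontal distance between carton5 and deck_top below 0.09 m) or (contact force between carton6 and turntable above 0.5 N and horizontal distance between carton6 and deck_top below 0.09 m))).
Of carton1, carton2, carton3, carton4, carton5, carton6 only 4 to 6 are there at a start; the rules pass over those that are not, and their reading is None.
At some moment in a run one of carton1, carton2, carton3, carton4, carton5, carton6 may be knocked a few centimetres aside while the robot is not near it.
It also fails if it takes over 210 s, if anything falls off the work surface, if the arm or the gripper's body presses on something with over 40 N, if the wrist force passes 120 N, or if a joint passes its speed limit or range.

## Working session

There is one attempt and no reset: what is moved stays moved. The work goes in short steps, each a Python script; the robot and the scene stay as the last script left them, time stands still between calls to the robot, and variables do not carry over. Pictures are saved under pics/ and viewed, and the job is handed in when it is done.

```bash
ls; mkdir -p pics; python3 - <<'E'
from plant import env
import cv2
for n in ["side","top","wrist"]:
    im=env.snapshot(n); cv2.imwrite(f"pics/{n}0.png",im[:,:,::-1])
    c=env.calibration(n); print(n,c)
print(env.read_t(),env.read_position(),env.read_orientation(),env.read_width())
E
```

```text
pics
side {'mtx': array([[446.64205354,   0.        , 317.59889414],
       [  0.        , 446.64205354, 235.12475818],
       [  0.        ,   0.        ,   1.        ]]), 'rvec': array([ 2.22840857, -0.74249719,  0.3504071 ]), 'tvec': array([-0.28805428,  0.32610326,  0.97440608])}
top {'mtx': array([[563.15781725,   0.        , 323.34306086],
       [  0.        , 563.15781725, 233.70211422],
       [  0.        ,   0.        ,   1.        ]]), 'rvec': array([ 2.16486645, -2.20356505,  0.08317725]), 'tvec': array([0.16271172, 0.46710647, 1.73342225])}
wrist {'mtx': array([[409.89887827,   0.        , 320.6610973 ],
       [  0.        , 409.89887827, 239.22446991],
       [  0.        ,   0.        ,   1.        ]]), 'rvec': array([-2.45424866, -1.55946801, -0.20786109]), 'tvec': array([-0.5490335 , -0.03431834,  0.37858774])}
0.15 [0.23343877 0.4974298  0.25545258] [-1.51258628  1.56892473 -1.95131157] 0.9996928199445508
```

View pics/top0.png

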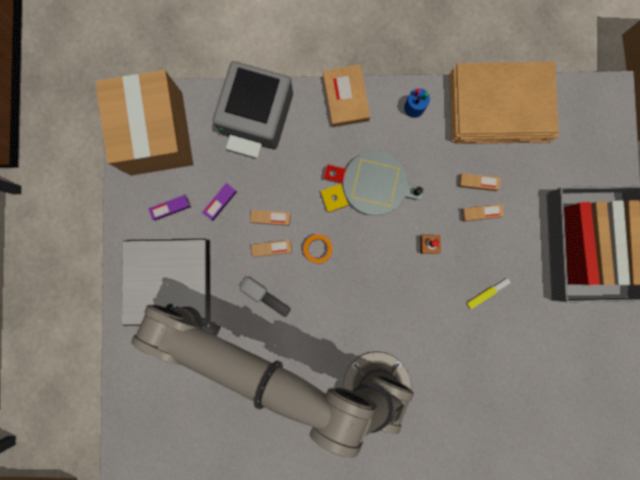

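View pics/side0.png

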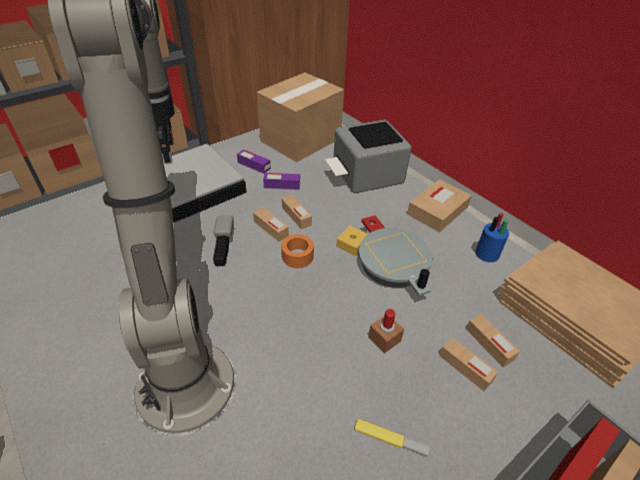

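View pics/wrist0.png

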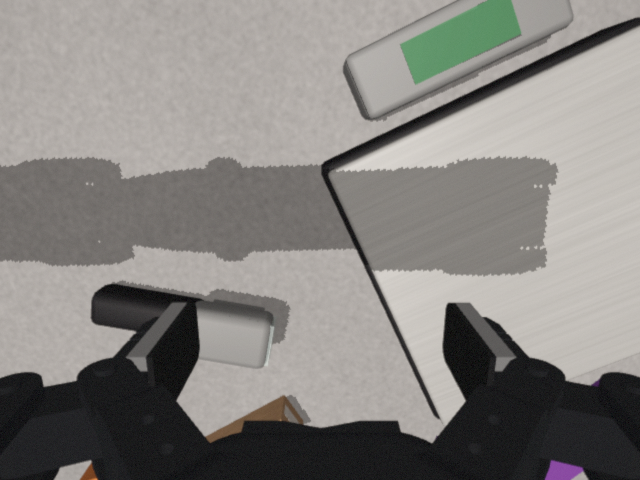

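```bash
cat > h.py <<'E'
from plant import env
import cv2, numpy as np
from scipy.spatial.transform import Rotation as Ro
pi=np.pi
def ray(cal,uv):
    R=cv2.Rodrigues(cal['rvec'])[0]; K=cal['mtx']
    uv=np.atleast_2d(uv).astype(float)
    d=(np.linalg.inv(K)@np.c_[uv,np.ones(len(uv))].T).T@R
    return -R.T@cal['tvec'],d
def cast(cal,uv,z):
    c,d=ray(cal,uv); s=(z-c[2])/d[:,2]
    return c+d*s[:,None]
def proj(cal,p):
    return cv2.projectPoints(np.atleast_2d(np.array(p,float)),cal['rvec'],cal['tvec'],cal['mtx'],None)[0][:,0]
def hsv(im): return cv2.cvtColor(im,cv2.COLOR_RGB2HSV)
def mask(im,lo,hi): return cv2.inRange(hsv(im),np.array(lo),np.array(hi))
def blobs(m,amin=20):
    cs,_=cv2.findContours(m,cv2.RETR_EXTERNAL,cv2.CHAIN_APPROX_NONE)
    return sorted([c for c in cs if cv2.contourArea(c)>=amin],key=cv2.contourArea,reverse=True)
def ori(jaw): # jaw direction angle (world), tool down
    return [0,pi/2,jaw-pi/2]
def snap(n,name=None):
    cal=env.calibration(n); im=env.snapshot(n)
    if name: cv2.imwrite(f"pics/{name}.png",im[:,:,::-1])
    return im,cal
E
python3 - <<'E'
from h import *
im=cv2.imread("pics/top0.png")[:,:,::-1].copy(); cal=env.calibration("top")
def show(nm,lo,hi,z,amin=15):
    for c in blobs(mask(im,lo,hi),amin):
        r=cv2.minAreaRect(c); print(nm,np.round(r[0]),np.round(r[1],1),cv2.contourArea(c),np.round(cast(cal,r[0],z)[0],3))
show("yel",[22,150,120],[34,255,255],.033)
show("red",[0,180,100],[4,255,255],.048)
show("orange/carton",[5,90,120],[20,255,255],.038,60)
print(proj(cal,[[0,0,0]]))
c=env.calibration("wrist"); Rc=cv2.Rodrigues(c['rvec'])[0]; cp=-Rc.T@c['tvec']
T=Ro.from_euler('xyz',env.read_orientation()).as_matrix()
print("cam in tcp",T.T@(cp-env.read_position()),"\n",T.T@Rc.T)
E
```

```text
yel [334. 198.] [22.7 22.1] 454.0 [0.58  0.12  0.033]
yel [481. 297.] [ 7.5 30.8] 198.0 [ 0.266 -0.325  0.033]
red [589. 243.] [81.7 11.7] 847.0 [ 0.425 -0.656  0.048]
red [334. 173.] [18.7 13.3] 217.0 [0.654 0.117 0.048]
red [434. 242.] [5. 6.] 25.5 [ 0.435 -0.183  0.048]
orange/carton [505. 102.] [ 81.3 103.1] 7879.0 [ 0.87  -0.422  0.038]
orange/carton [158. 113.] [83.5 27.2] 2153.0 [0.857 0.664 0.038]
orange/carton [114. 120.] [83.8 26.8] 2123.5 [0.836 0.801 0.038]
orange/carton [346.  94.] [54.1 39. ] 2003.5 [0.907 0.076 0.038]
orange/carton [605. 243.] [83.4 11.3] 841.5 [ 0.426 -0.709  0.038]
orange/carton [318. 248.] [29. 29.] 670.0 [0.423 0.173 0.038]
orange/carton [634. 242.] [83. 10.] 642.5 [ 0.424 -0.799  0.038]
orange/carton [432. 244.] [18. 17.] 295.5 [ 0.431 -0.177  0.038]
orange/carton [270. 217.] [38.8 12.3] 287.0 [0.522 0.318 0.038]
orange/carton [483. 212.] [12.5 38.9] 283.0 [ 0.526 -0.34   0.038]
orange/carton [271. 248.] [12.4 39.2] 282.5 [0.427 0.316 0.038]
orange/carton [480. 181.] [39.  12.4] 282.5 [ 0.622 -0.333  0.038]
[[376.20518109 385.45663271]]
cam in tcp [-1.17904918e-01 -8.02700081e-05 -6.68740591e-02] 
 [[-3.25331920e-04 -2.64164168e-01  9.64477675e-01]
 [ 9.99999933e-01 -2.50077385e-04  2.68819508e-04]
 [ 1.70181574e-04  9.64477698e-01  2.64164232e-01]]
```

```bash
python3 - <<'E'
from h import *
env.movep([0.50,0.0,0.36],ori(pi/2)); env.sleep(.2)
print(env.read_t(),env.read_position(),env.read_qpos())
im,cal=snap("wrist","w1"); snap("top","top1")
E
```

```text
2.4167 [0.50002235 0.00085073 0.35978079] [-0.50604571  0.18512754  0.57312204  1.45157615 -0.10006204  1.53454552
  1.6352855 ]
```

View pics/w1.png

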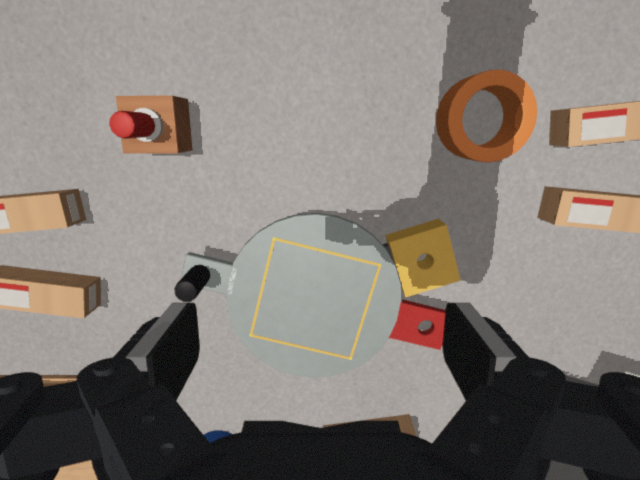

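View pics/top1.png

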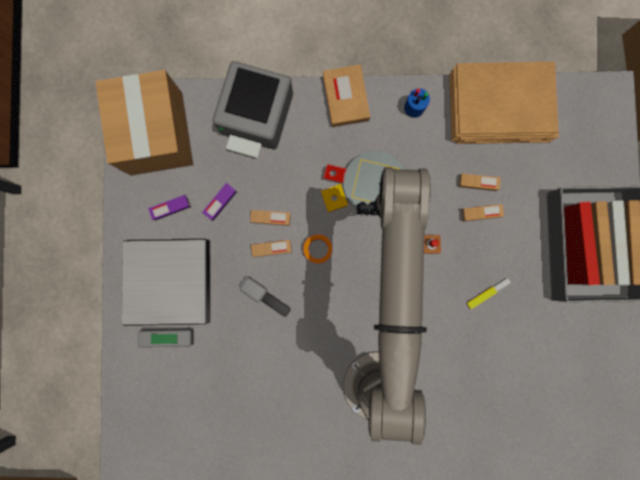

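```bash
python3 - <<'E'
from h import *
im=cv2.imread("pics/w1.png")[:,:,::-1].copy(); cal=env.calibration("wrist")
# outline
m=mask(im,[15,90,120],[34,255,255]); m2=np.zeros_like(m); m2[225:370,240:392]=m[225:370,240:392]
c=blobs(m2,50)[0]; hull=cv2.convexHull(c); ap=cv2.approxPolyDP(hull,6,True)[:,0]
P=cast(cal,ap,.048); print("sq",ap.tolist(),P.round(4).tolist(),P.mean(0), np.linalg.norm(np.roll(P,1,0)-P,axis=1))
yb=blobs(mask(im,[20,120,60],[34,255,255]),500)
for b in yb: r=cv2.minAreaRect(b); print("yel",r,cast(cal,r[0],.033))
def hole(m,box,z,nm):
    x0,x1,y0,y1=box; sub=cv2.cvtColor(im,cv2.COLOR_RGB2GRAY)[y0:y1,x0:x1]
    big=cv2.resize(im[y0:y1,x0:x1],None,fx=6,fy=6,interpolation=cv2.INTER_CUBIC); cv2.imwrite(f"pics/{nm}.png",big[:,:,::-1])
hole(None,[380,470,215,355],0,"holes_a")
hole(None,[100,250,80,310],0,"pin_a")
for nm,uv,z in [("lug",(425,327),.048),("block",(425,261),.033),("handletop",(187,290),.102),("pintop",(123,124),.106),]:
    print(nm,cast(cal,uv,z).round(4))
m=mask(im,[0,170,90],[6,255,255])
for b in blobs(m,80): r=cv2.minAreaRect(b); print("red",r)
E
cd pics; python3 -c "
import cv2,numpy as np
a=cv2.imread('holes_a.png');b=cv2.imread('pin_a.png');print(a.shape,b.shape)
b=cv2.resize(b,None,fx=.4,fy=.4);a=cv2.resize(a,None,fx=.65,fy=.65);h=max(a.shape[0],b.shape[0]);f=lambda i:cv2.copyMakeBorder(i,0,h-i.shape[0],0,0,0)
cv2.imwrite('ab.png',np.hstack([f(a),f(b)]))"
```

```text
sq [[380, 264], [350, 359], [250, 335], [273, 237]] [[0.5792, 0.0662, 0.048], [0.6976, 0.0354, 0.048], [0.6662, -0.0814, 0.048], [0.5484, -0.0511, 0.048]] [ 0.62282514 -0.00773464  0.048     ] [0.12133813 0.12232706 0.1208938  0.12166313]
yel ((314.7559814453125, 299.32574462890625), (110.65078735351562, 100.43435668945312), 13.902687072753906) [[ 0.62797915 -0.00626395  0.033     ]]
yel ((423.9216613769531, 256.8297424316406), (64.86618041992188, 60.82075881958008), 72.4075698852539) [[0.57564921 0.11819278 0.033     ]]
lug [[0.6559 0.1212 0.048 ]]
block [[0.5806 0.1198 0.033 ]]
handletop [[ 0.5879 -0.1309  0.102 ]]
pintop [[ 0.4308 -0.1721  0.106 ]]
red ((420.0299987792969, 324.673828125), (51.69770050048828, 37.05928421020508), 13.392498016357422)
red ((122.0, 124.0), (26.0, 24.0), 90.0)
red ((604.4934692382812, 112.94305419921875), (4.814212799072266, 43.63357925415039), 83.41805267333984)
red ((592.9549560546875, 200.99591064453125), (38.2966194152832, 4.16464376449585), 5.19442892074585)
(840, 540, 3) (1380, 900, 3)
```

View pics/ab.png

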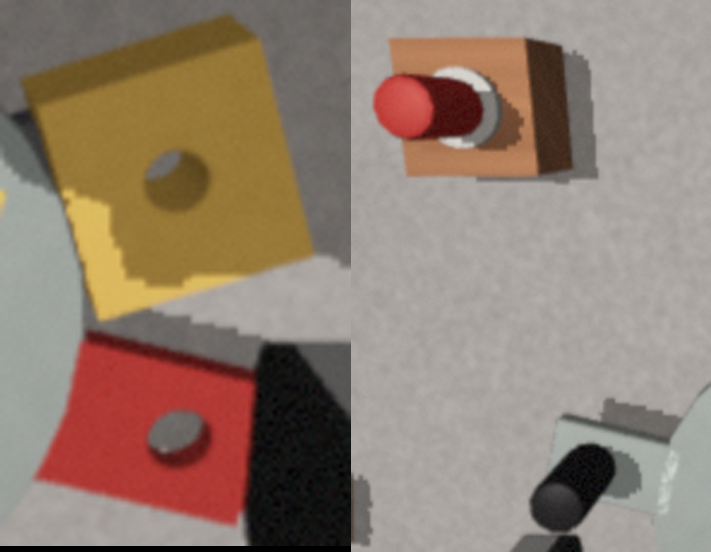

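```bash
cat >> h.py <<'E'
AX=np.array([.6228,-.0077]); PHI0=np.radians(75.4); PHI1=np.radians(108.3)
def hp(phi,r=.13): return AX-r*np.array([np.cos(phi),np.sin(phi)])
E
python3 - <<'E'
from h import *
a0=PHI0-pi/2
for off in (0,pi,pi/2):
    for p in (PHI0,PHI1):
        q=env.solve_ik([*hp(p),.088],ori(p-pi/2+off)); print(off,None if q is None else np.round(q,2))
E
```

```text
0 [-0.33  0.68  0.8   1.6  -0.53  1.1   0.36]
0 [-0.23  0.78  0.69  1.36 -0.51  1.18  0.83]
3.141592653589793 [ 0.55  0.62 -0.53  1.56  0.35  1.06  2.81]
3.141592653589793 [-0.41  0.95  1.12  1.37 -0.86  1.34 -2.1 ]
1.5707963267948966 [-0.2   0.62  0.59  1.59 -0.38  1.05  1.81]
1.5707963267948966 [-0.16  0.75  0.57  1.36 -0.41  1.15  2.34]
```

```bash
python3 - <<'E'
from h import *
p=PHI0; a=lambda p:ori(p-pi/2)
env.movep([*hp(p),.20],a(p))
env.servo_line([*hp(p),.088],.1)
env.grip(0.0,40)
print(env.read_width(),env.read_ft_force())
for k in range(1,9):
    q=PHI0+(PHI1-PHI0)*k/8
    env.servo_line([*hp(q),.088],.06,orientation=a(q))
env.sleep(.2)
print(env.read_t(),env.read_position(),hp(PHI1),env.read_ft_force())
im,cal=snap("top","top2"); snap("wrist","w2"); snap("side","s2")
E
cd pics; python3 -c "
import cv2
a=cv2.imread('top2.png')[130:260,300:460];cv2.imwrite('top2c.png',cv2.resize(a,None,fx=4,fy=4,interpolation=cv2.INTER_CUBIC))"
```

```text
0.27323888946719677 [-1.81888161 -0.62727777  1.64279399]
8.2667 [ 0.66361178 -0.1311484   0.08824626] [ 0.66361902 -0.13112531] [2.1266321  0.86371095 6.28183407]
```

View pics/top2c.png

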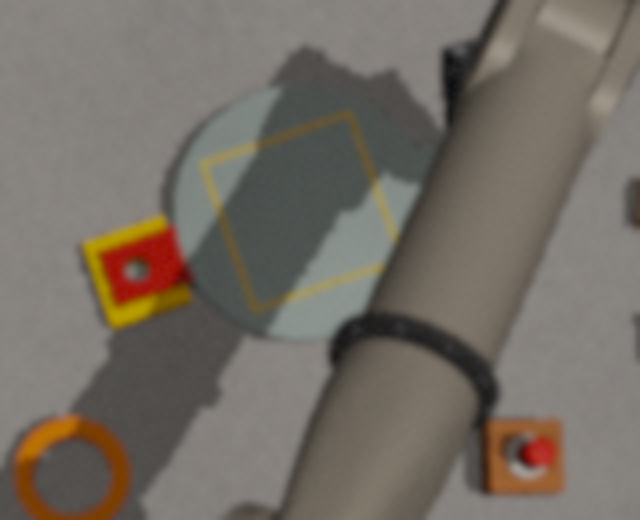

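View pics/s2.png

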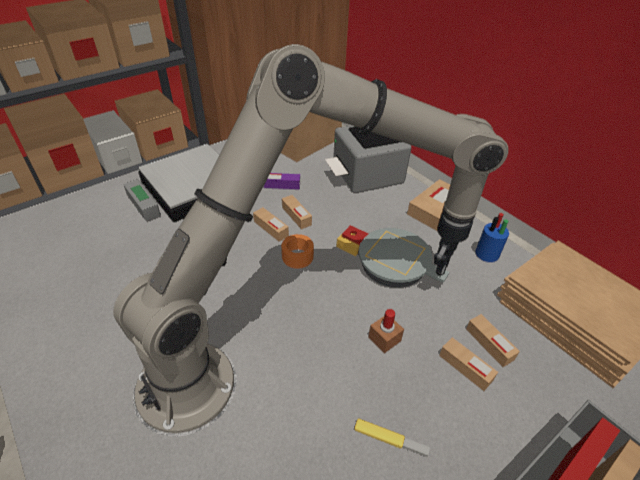

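```bash
python3 - <<'E'
from h import *
env.grip(0.7); 
env.servo_line([*hp(PHI1),.20],.15)
env.movep([.62,.11,.30],ori(pi/2)); env.sleep(.2)
im,cal=snap("wrist","w3")
env.movep([.47,-.18,.30],ori(pi/2)); env.sleep(.2)
im2,cal2=snap("wrist","w4")
import pickle; pickle.dump((cal,cal2),open("c34.pkl","wb"))
print(env.read_t())
E
```

```text
12.5333
```

View pics/w3.png

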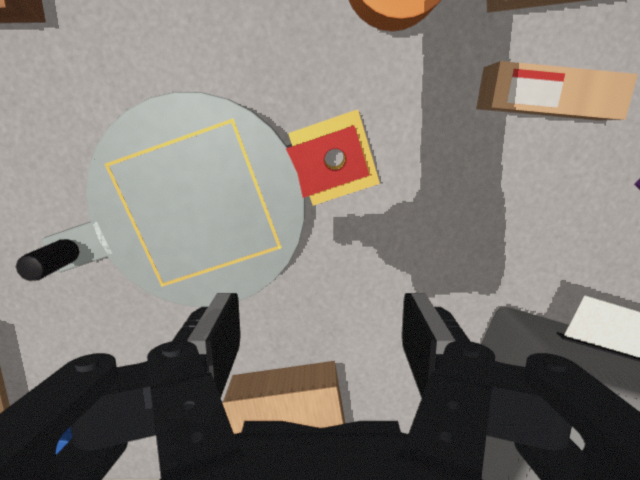

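View pics/w4.png

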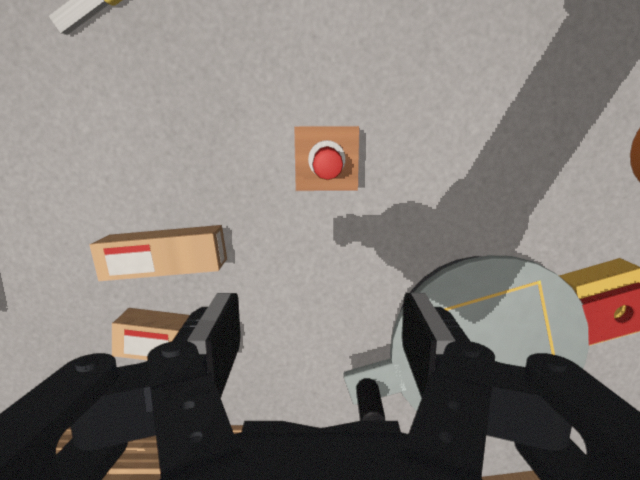

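```bash
python3 - <<'E'
from h import *
import pickle
c3,c4=pickle.load(open("c34.pkl","rb"))
i3=cv2.imread("pics/w3.png")[:,:,::-1].copy(); i4=cv2.imread("pics/w4.png")[:,:,::-1].copy()
# lug: hole inside red
m=mask(i3,[0,150,60],[6,255,255]); b=[b for b in blobs(m,300) if 250<cv2.boundingRect(b)[0]<330][0]
f=np.zeros_like(m); cv2.drawContours(f,[b],-1,255,-1); h=cv2.bitwise_and(f,cv2.bitwise_not(m)); f2=cv2.erode(f,np.ones((7,7)))
hb=blobs(cv2.bitwise_and(h,f2),30)[0]; (cx,cy),r=cv2.minEnclosingCircle(hb); M=cv2.moments(hb); g=(M['m10']/M['m00'],M['m01']/M['m00'])
print("lughole",(cx,cy),r,g,cast(c3,g,.048), cast(c3,(cx,cy),.048))
y=mask(i3,[20,110,60],[34,255,255])
# outline
y2=np.zeros_like(y); y2[100:300,95:288]=y[100:300,95:288]
ap=cv2.approxPolyDP(cv2.convexHull(max(blobs(y2,20),key=lambda c:cv2.boundingRect(c)[2])),8,True)[:,0]; P=cast(c3,ap,.048); print("sq",ap.tolist(),P.mean(0),[np.degrees(np.arctan2(*(P[k]-P[k-1])[1::-1])) for k in range(4)])
bl=cv2.bitwise_or(y,m); bl[:, :285]=0; bl[:,400:]=0;
q=cv2.approxPolyDP(cv2.convexHull(blobs(bl,500)[0]),6,True)[:,0]; print("block",q.tolist(),cast(c3,q,.033).round(4).tolist())
# pin
m=mask(i4,[0,150,60],[6,255,255]); b=[b for b in blobs(m,200) if 280<cv2.boundingRect(b)[0]<360][0]; (cx,cy),r=cv2.minEnclosingCircle(b); print("pin top",(cx,cy),r,cast(c4,(cx,cy),.106))
g=mask(i4,[7,90,60],[16,200,170]); g[:100]=0; g[220:]=0; g[:,:270]=0; g[:,380:]=0
b=blobs(g,300)[0]; r=cv2.minAreaRect(b); print("rest",r,cast(c4,r[0],.05))
for nm,uv in(("lh",(cx,cy)),): pass
cv2.imwrite("pics/z4.png",cv2.resize(i4[110:205,280:380],None,fx=5,fy=5,interpolation=cv2.INTER_CUBIC)[:,:,::-1])
E
```

```text
lughole (334.5, 158.73809814453125) 10.842459678649902 (334.62125748502996, 158.82834331337324) [[0.5802129  0.12009365 0.048     ]] [[0.58013383 0.11998585 0.048     ]]
sq [[232, 119], [280, 247], [161, 285], [105, 164]] [ 0.62261196 -0.00750948  0.048     ] [np.float64(108.21951034098363), np.float64(18.238007997989644), np.float64(-71.95943760424355), np.float64(-161.93023319992488)]
block [[357, 110], [379, 182], [312, 204], [287, 150], [289, 133]] [[0.5384, 0.1404, 0.033], [0.6028, 0.1622, 0.033], [0.6234, 0.0993, 0.033], [0.5732, 0.0769, 0.033], [0.5581, 0.0791, 0.033]]
pin top (327.1666564941406, 163.0) 16.04258155822754 [[ 0.43011662 -0.17387445  0.106     ]]Traceback (most recent call last):
  File "<stdin>", line 19, in <module>
IndexError: list index out of range
```

```bash
python3 - <<'E'
from h import *
import pickle
c3,c4=pickle.load(open("c34.pkl","rb"))
print("rest",cast(c4,[(327,158.5)],.05))
PIN=np.array([.4301,-.1739]); L=np.array([.5804,.1199])
o=ori(pi/2)
env.movep([*PIN,.18],o); env.servo_line([*PIN,.091],.08)
f0=env.read_ft_force()
env.grip(0.0,60); env.sleep(.1); print(env.read_width(),f0,env.read_ft_force())
env.servo_line([*PIN,.20],.12)
env.sleep(.1); print(env.read_width(),env.read_ft_force())
snap("side","s3")
print(env.solve_ik([*L,.2],o),env.read_qpos())
env.servo_line([*L,.20],.2)
env.servo_line([*L,.155],.1); env.sleep(.1)
snap("side","s4"); snap("wrist","w5"); print(env.read_t(),env.read_position())
E
cd pics; python3 -c "
import cv2,numpy as np
a=cv2.imread('s4.png')[130:300,290:450];b=cv2.imread('w5.png')
cv2.imwrite('s4c.png',np.hstack([cv2.resize(a,(452,480),interpolation=cv2.INTER_CUBIC),b[:,150:490]]))"
```

```text
rest [[ 0.43087747 -0.17313353  0.05      ]]
0.26696071760886747 [-0.32154523 -0.57165163 -0.08803367] [-0.72656116  0.80606205  5.10396052]
0.2662703280704555 [-0.38326996  0.05184638 -0.98487778]
[-0.53792903  0.45348725  0.44032664  1.49185274 -0.19870058  1.2406426
  1.49869875] [-0.18880702  0.19746466  0.6231275   1.84456326 -0.12573587  1.14088533
  2.04858937]
18.6917 [0.58105779 0.11994348 0.15597509]
```

View pics/s4c.png

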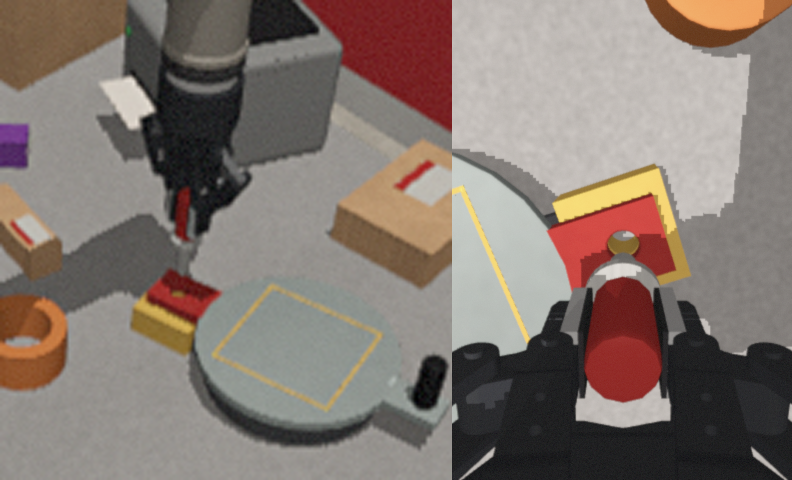

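```bash
python3 - <<'E'
from h import *
L=np.array([.5804,.1199])
i=cv2.imread("pics/w5.png")[:,:,::-1].copy(); cal=env.calibration("wrist"); p=env.read_position()
m=mask(i,[0,150,100],[6,255,255]); m[:330]=0; b=blobs(m,200)[0]; print(cv2.boundingRect(b), proj(cal,[p[0],p[1],p[2]+.015]))
zs=np.arange(.150,.0885,-.005)
for z in list(zs)+[.089]:
    env.servo_line([*L,z],.05); f=env.read_ft_force(); print(round(z,3),env.read_position().round(4),f.round(1))
    if abs(f[2])>25 or np.hypot(f[0],f[1])>15: print("stop"); break
snap("side","s5"); snap("wrist","w6"); print(env.read_t())
E
cd pics; python3 -c "
import cv2,numpy as np
a=cv2.imread('s5.png')[130:300,290:450];b=cv2.imread('w6.png')
cv2.imwrite('s5c.png',np.hstack([cv2.resize(a,(452,480),interpolation=cv2.INTER_CUBIC),b[:,150:490]]))"
```

```text
(283, 330, 77, 72) [[320.99125103 370.13248812]]
0.15 [0.58   0.1199 0.1496] [-0.1  0.5 -1.6]
0.145 [0.58   0.1199 0.1445] [ 0.3 -0.1 -1.5]
0.14 [0.58   0.1199 0.1395] [-0.5 -0.1 -1.3]
0.135 [0.58   0.1199 0.1345] [-0.2 -1.3 -1.8]
0.13 [0.58   0.1199 0.1295] [-0.6 -0.1 -0.9]
0.125 [0.58   0.1199 0.1245] [-0.1  0.  -1.2]
0.12 [0.58   0.1199 0.1195] [ 0.2 -0.2 -1.1]
0.115 [0.58   0.1198 0.1145] [-0.2 -0.3 -1.6]
0.11 [0.58   0.1199 0.1095] [-0.3 -0.2 -1.9]
0.105 [0.58   0.1198 0.1045] [-0.5  0.8 -1.4]
0.1 [0.58   0.1199 0.0995] [-1.2  0.1 -1.7]
0.095 [0.58   0.1199 0.0945] [ 0.3  0.4 -1.2]
0.09 [0.5803 0.1198 0.0897] [ 0.1 -0.7 -1.1]
0.089 [0.5806 0.12   0.0896] [-2.4  0.4  1.8]
22.2917
```

View pics/s5c.png

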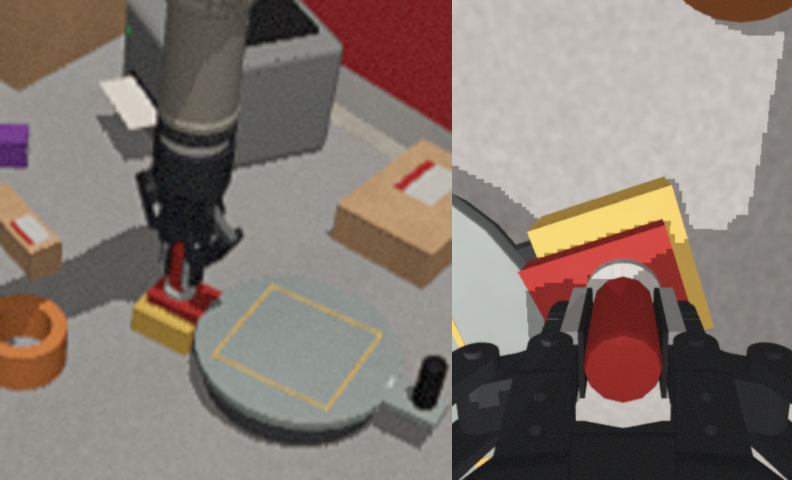

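```bash
cat >> h.py <<'E'
AX=np.array([.6227,-.0076]); PH=np.radians(108.2)
EX=np.array([np.sin(PH),-np.cos(PH)]); EY=np.array([np.cos(PH),np.sin(PH)])
DZ=.014
def cartons(im,cal,z=.038):
    m=mask(im,[7,70,70],[24,255,255]); m=cv2.morphologyEx(m,cv2.MORPH_OPEN,np.ones((3,3)))
    out=[]
    for b in blobs(m,300):
        P=cast(cal,cv2.convexHull(b)[:,0],z)[:,:2].astype(np.float32)
        (c,s,_)=r=cv2.minAreaRect(P); bx=cv2.boxPoints(r)
        e=[bx[1]-bx[0],bx[2]-bx[1]]; e=max(e,key=np.linalg.norm); a=np.arctan2(e[1],e[0])%pi
        x,y,w,h=cv2.boundingRect(b); edge=x<=1 or y<=1 or x+w>=639 or y+h>=479
        out.append((np.array(c),a,max(s),min(s),edge))
    return out
def near(a,ref): # jaw mod pi nearest ref
    return a+pi*np.round((ref-a)/pi)
def look(c,jaw,z=.28,name=None):
    tz=np.array([np.sin(jaw),-np.cos(jaw)])
    env.movep([*(np.array(c)+.067*tz),z],ori(jaw)); env.sleep(.15)
    im,cal=snap("wrist",name)
    L=[o for o in cartons(im,cal) if .10<o[2]<.14 and .03<o[3]<.05 and not o[4]]
    for o in L: print("  seen",o[0].round(4),round(np.degrees(o[1]),1),round(o[2],3),round(o[3],3))
    return min(L,key=lambda o:np.linalg.norm(o[0]-c))
def pick(c,a,ref=0.):
    jaw=near(a+pi/2,ref)
    env.grip(.75); env.movep([*c,.16],ori(jaw)); env.servo_line([*c,.019+DZ],.12)
    env.grip(0.0,45); env.sleep(.1); print("grip w",env.read_width(),env.read_ft_force().round(1))
    env.servo_line([*c,.26],.2); print("held w",env.read_width(),"t",env.read_t())
def place(off,layer,ref,clear=.26):
    # layer 1: long axis along EY, off along EX ; layer 2: vice versa
    zc=.048+.019+.038*(layer-1)
    if layer==2: p=AX+off*EY; jaw=near(PH,ref)
    else: p=AX+off*EX; jaw=near(PH-pi/2,ref)
    env.movep([*p,clear],ori(jaw)); env.servo_line([*p,zc+DZ+.02],.15)
    env.servo_line([*p,zc+DZ+.001],.04); env.sleep(.1)
    print("place pos",env.read_position().round(4),env.read_ft_force().round(1))
    env.grip(.62); env.sleep(.1); env.servo_line([*p,clear],.2); print("t",env.read_t())
E
python3 - <<'E'
from h import *
L=np.array([.5804,.1199])
env.servo_line([*L,.086],.03); print(env.read_ft_force().round(1),env.read_position())
env.grip(.6); env.servo_line([*L,.24],.15)
o=look([.427,.316],0.,name="w7"); print(o,env.read_qpos().round(2),env.read_t())
E
```

```text
[-2.4  0.4 13.9] [0.5827308  0.12061916 0.08943044]
  seen [0.5195 0.3199] 84.8 0.12 0.045
  seen [0.427  0.3175] 96.2 0.12 0.038
(array([0.42703366, 0.31750423]), np.float32(1.6792988), 0.11982175707817078, 0.038087595254182816, False) [-1.14  0.21  0.7   1.64 -0.14  1.35 -0.42] 25.975
```

View pics/w7.png

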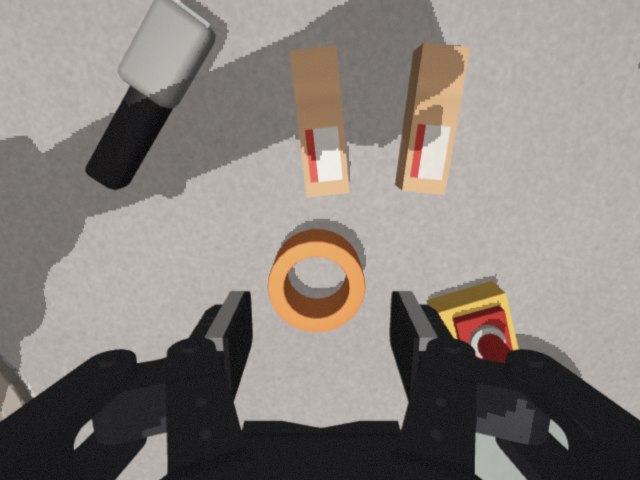

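```bash
python3 - <<'E'
from h import *
pick(np.array([.4270,.3175]),1.679)
place(.041,1,.3)
o=look([.522,.318],0.,name="w8")
snap("side","s8")
E
cd pics; python3 -c "
import cv2,numpy as np
a=cv2.imread('s8.png')[180:320,310:460]
cv2.imwrite('s8c.png',cv2.resize(a,None,fx=4,fy=4,interpolation=cv2.INTER_CUBIC))"
```

```text
grip w 0.43883583483428124 [-0.8 -1.2  6.2]
held w 0.43648411213456406 t 29.8083
place pos [0.6615 0.0053 0.0819] [-1.4  1.1  1.6]
t 34.6333
  seen [0.523  0.3195] 85.0 0.12 0.038
```

View pics/s8c.png

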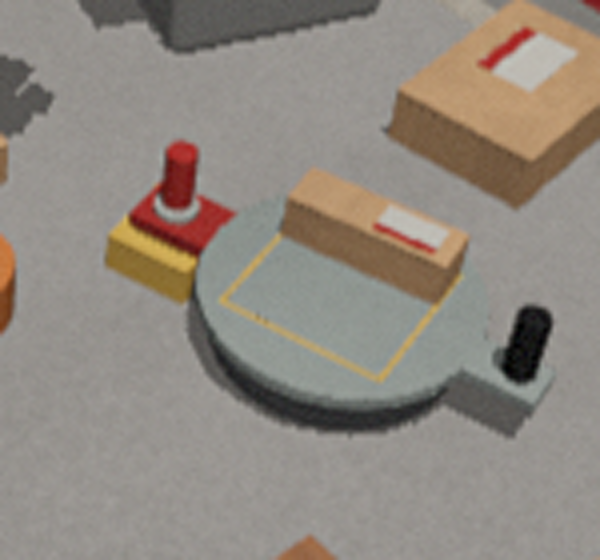

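The pin is home, with its collar on the lug, and the first carton is flush with the far edge. Next is the second one.

```bash
python3 - <<'E'
from h import *
o=(np.array([.523,.3195]),np.radians(85.))
pick(*o)
place(-.041,1,.3)
for ref in (1.9,-1.25):
    for off in (.041,-.041): print(ref,env.solve_ik([*(AX+off*EY),.12],ori(near(PH,ref))))
o=look([.526,-.340],0.,name="w9"); print(env.read_t(),env.read_qpos().round(2))
E
```

```text
grip w 0.43759369745496884 [-0.7  0.3  4.9]
held w 0.4339181864358474 t 39.7917
place pos [ 0.5835 -0.0202  0.0819] [-1.   1.   0.5]
t 44.4667
1.9 [-0.37782542  0.56360747  0.44295513  1.53842617 -0.26007179  1.09834823
  2.01251437]
1.9 [-0.23739953  0.61484154  0.44284974  1.45449491 -0.27627066  1.13418019
  2.13997869]
-1.25 [-0.74163559  0.78028834  1.10333298  1.5527223  -0.7197994   1.26179237
 -0.78099835]
-1.25 [-0.57580305  0.82583439  1.09311286  1.46867084 -0.74426812  1.30044195
 -0.6691215 ]
  seen [ 0.5932 -0.3166] 82.4 0.12 0.042
  seen [ 0.5267 -0.34  ] 95.4 0.12 0.038
46.125 [ 0.16  0.68  0.94  1.12 -0.53  1.57  0.97]
```

View pics/w9.png

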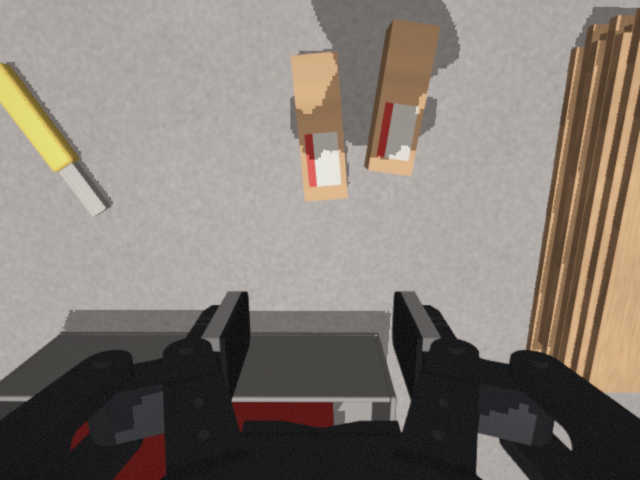

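```bash
cat >> h.py <<'E'
def tzv(j): return np.array([np.sin(j),-np.cos(j)])
def pick2(c,a,ref=0.,s=0.,op=.62):
    jaw=near(a+pi/2,ref); g=np.array(c)-s*tzv(jaw)
    env.grip(op); env.movep([*g,.16],ori(jaw)); env.servo_line([*g,.019+DZ],.10)
    print("f",env.read_ft_force().round(1))
    env.grip(0.0,45); env.sleep(.1); print("grip w",env.read_width(),env.read_ft_force().round(1))
    env.servo_line([*g,.26],.2); print("held w",env.read_width(),"t",env.read_t())
def place2(off,ref,s=0.,clear=.26):
    zc=.048+.019+.038; jaw=near(PH,ref); p=AX+off*EY-s*tzv(jaw)
    env.movep([*p,clear],ori(jaw)); env.servo_line([*p,zc+DZ+.02],.15)
    env.servo_line([*p,zc+DZ+.001],.04); env.sleep(.1)
    print("place pos",env.read_position().round(4),env.read_ft_force().round(1))
    env.grip(.62); env.sleep(.1); env.servo_line([*p,clear],.2); print("t",env.read_t())
E
python3 - <<'E'
from h import *
snap("top","top9")
o=look([.595,-.317],0.,name="w10")
pick2(o[0],o[1],s=.015)
place2(.041,1.9,s=.015)
env.movep([.50,-.0,.36],ori(pi/2)); env.sleep(.15)
snap("wrist","w11"); snap("side","s11")
o=look([.5267,-.340],0.,name="w12"); print(env.read_t())
E
```

```text
seen [ 0.5289 -0.3398] 95.3 0.12 0.042
  seen [ 0.5952 -0.3167] 82.5 0.12 0.038
f [-0.7  0.7  0. ]
grip w 0.4375921165901795 [-0.3 -0.1  5.5]
held w 0.43523950834855296 t 50.6917
place pos [0.5955 0.0268 0.1199] [-0.9  0.6  0. ]
t 54.8667
  seen [ 0.5266 -0.34  ] 95.4 0.12 0.038
57.4667
```

View pics/w11.png

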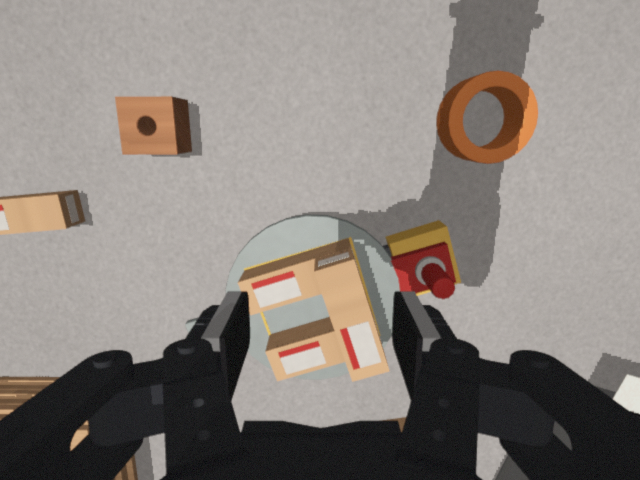

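View pics/s11.png

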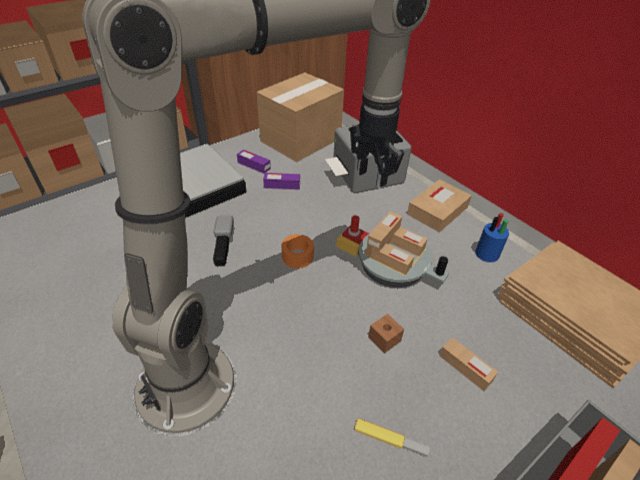

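Three cartons are placed well and the pin stands in the lug, so I'll place the last one and check.

```bash
python3 - <<'E'
from h import *
pick2(np.array([.5266,-.340]),np.radians(95.4))
place2(-.041,1.9)
tz=np.array([1,0])
env.movep([AX[0]+.05,AX[1],.38],ori(pi/2)); env.sleep(.2)
im,cal=snap("wrist","w13")
for o in cartons(im,cal,.124): print(o[0].round(4),((o[0]-AX)@EX).round(4),((o[0]-AX)@EY).round(4),np.degrees(o[1]).round(1),o[2:],)
env.movep([.35,.25,.40],ori(pi/2)); env.sleep(.2)
snap("side","s13"); snap("top","top13"); print(env.read_t())
E
cd pics; python3 -c "
import cv2,numpy as np
a=cv2.imread('s13.png')[180:320,310:480];b=cv2.imread('w13.png')
cv2.imwrite('s13c.png',cv2.resize(a,None,fx=4,fy=4,interpolation=cv2.INTER_CUBIC))"
```

```text
f [-0.2 -0.4 -0.6]
grip w 0.4371437391723632 [0.2 0.2 4.5]
held w 0.4325803771176235 t 61.3667
place pos [ 0.6354 -0.0464  0.1199] [-1.6  0.2  0.6]
t 65.4917
[ 0.6225 -0.0073] -0.0001 0.0004 108.1 (0.12016281485557556, 0.11965871602296829, False)
[ 0.8092 -0.2732] 0.0942 -0.3105 179.9 (0.1887281835079193, 0.15301840007305145, True)
[0.8463 0.0424] 0.2281 -0.0224 8.8 (0.15616847574710846, 0.062789186835289, False)
[0.5645 0.0883] -0.0254 0.1093 93.5 (0.05896974727511406, 0.023608459159731865, False)
[0.6056 0.1005] 0.0175 0.108 108.3 (0.055814869701862335, 0.015847692266106606, False)
68.1583
```

View pics/s13c.png

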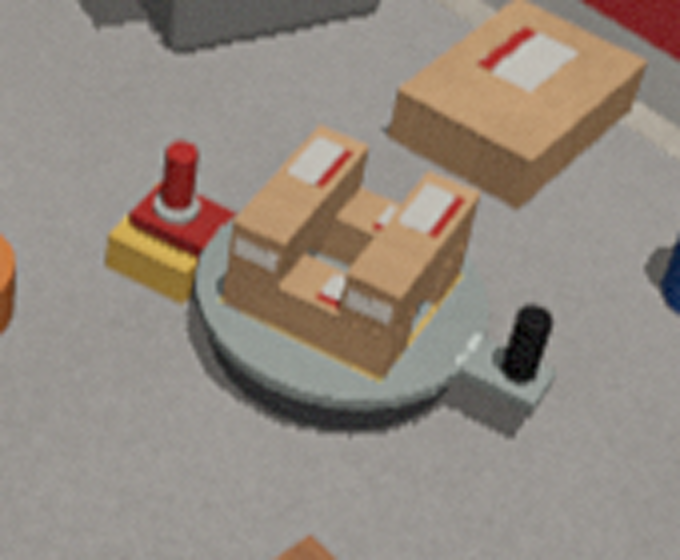

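View pics/w13.png

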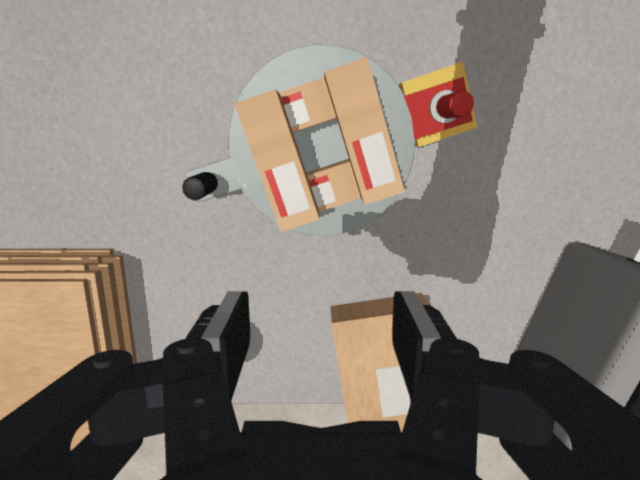

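View pics/top13.png

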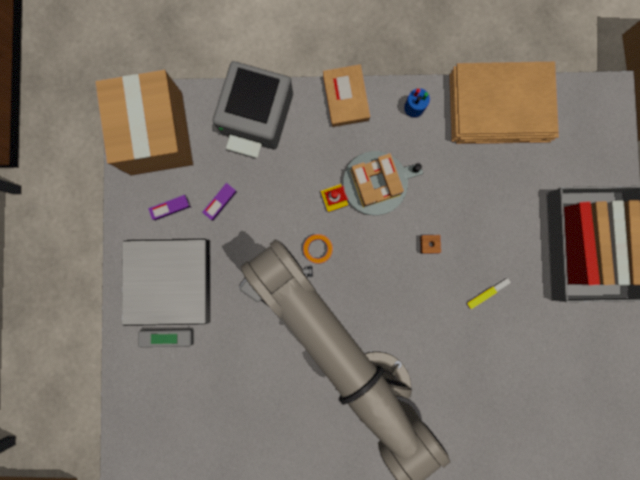

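```bash
python3 -c "
from plant import env
env.finish_job(); print(env.read_t())"
```

```text
the job is handed in; nothing more can be done
the job is handed in; nothing more can be done
```

I turned the deck until the holes lined up, locked it with the pin, built the tower from the four cartons present, and handed the job in at about 68 s of robot time. No verdict was reported.

- **Alignment:** I turned the deck about 33° by its handle. The lug hole then measured about 0.5 mm from the block hole.
- **Pin:** It went in with almost no side force. It stopped about where the collar should meet the lug, then took a 14 N push without moving. In the last pictures it stands upright with its collar on the red lug.
- **Tower:** There are two layers of two. In the last wrist picture the top layer's outline measured 120.2 x 119.7 mm. It was centred within 1 mm of the axis and square to the deck to about 0.1°.
- **Lower layer:** I checked it only by eye, in the side and wrist pictures. It looks flush with the yellow square.
- **Knocked carton:** One right-hand carton had been knocked a few centimetres aside. I found it in a fresh view and picked it from there.
- **Bystanders:** The tape roll, cutter and purple look-alikes look unmoved in the last top picture. The arm mostly hides the scanner there, but it looked in place in earlier pictures and the arm did not work near it. The arm was clear of everything at hand-in.

No check failed or disagreed.

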